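# Mix a reagent and set the dry bath going

### The arm

A 7-joint arm with a two-finger parallel gripper is mounted at the origin on the work surface. World frame = base frame: x ahead of the robot, y to its left, z up, the work surface at z = 0. Lengths are in m, angles in rad, forces in N, time in s.
With the tool pointing down it reaches from about 0.35 to 0.9 m from the base axis. Payload 8.1 kg.
Tool frame: the origin (TCP) lies where the fingers leave the gripper's body, on its centre line; the fingertips stand 66 mm ahead of it and the grasp point (between the pads) lies 47 mm ahead of it (arm.tip_reach is the distance from the TCP to the fingertips, in m); z points along the fingers, y is the direction in which the jaws open and shut (so a half turn about z gives the same grasp; the last joint's range is limited). The gripper opens to 92 mm and grips with 3 to 60 N. Pads are 19 mm wide; open, the fingers measure 130 mm over their backs; the gripper's body (75 mm by 190 mm) begins 47 mm behind the grasp point.
Start: joints at [1.187, 0.434, 0.025, 1.573, -0.012, 1.134, -0.075], TCP at [0.173, -0.601, 0.292] pointing down, gripper open.
Joint ranges: [-2.62, 2.62], [-0.44, 2.09], [-1.27, 1.32], [0.08, 2.57], [-1.32, 4.46], [0.12, 2], [-2.74, 2.74]. Speed limits (rad/s): [2.22, 2.22, 3.01, 3.01, 3.14, 3.14, 3.14].

### API

Orientations are given as a rotation vector (axis times angle).
In Python, from cell import arm gives the robot as it stands.
- The arm moves only by the tool carry_out, never from a script. Its argument "plan" is a list of rows, each a list of 5 numbers: the shift along the world's x, y, z in cm, then the turn about the world's z in rad, then the finger opening in cm, from 0 to 9.18. In form: [[tx, ty, tz, spin, fingers], ...]. A call has 1 to 20 rows; each row is the pose to reach, as a shift and turn from the pose measured when the call began; what a row does not reach only later rows make up. A row lasts 1/10 s, in which the tool goes at most 50 mm and 8.59 degrees, less where a joint would pass 70% of its speed; a pose out of reach is approached as far as the arm can. A call with a gripper value outside its range is refused whole. The fingers move at their own pace and stop on an object; "squeeze" is the grip in N (left out, the last holds). Time passes only in rows, so rows that repeat a pose let the fingers close. It gives the time, the measured TCP pose, the force and the opening at its end, in the units of the state.
- arm.observe(): the state, without advancing time (a new reading comes with each control period).
- arm.get_image(name): name is "scene" or "side" or "wrist"; returns (picture, depth): 420x560x3 uint8, red, green, blue; 420x560 float32, m along the optical axis (not along the pixel's ray), 0 where there is no reading.
- arm.get_calibration(name): a dict with "intrinsics" (3x3 intrinsics, pixels), "rvec" (rotation vector, rad) and "tvec" (3), from world to camera coordinates, as OpenCV has them; the wrist camera has in their place "tool_from_camera" (4x4, takes a point from camera to tool coordinates, whose origin is the TCP and whose axes are the flange's). Camera axes: x right, y down, z forward; pixel columns grow to the right and rows downward; lengths in m; the calibration is good to about 2 mm. A picture is of the moment at which its call begins: read the wrist's pose just before it. get_calibration takes no time and is no camera call.
- arm.sign_off(): hands the job in, once; it reports no verdict.
The state is a dict: "clock": time; "joints": joint angles; "dq": joint speeds; "joint_efforts": joint torques, N m; "position": TCP position; "ee_rot": TCP orientation; "force": force on the tool from outside, world axes, zero at the start; "ft_torque": the same for the moment, N m; "width": opening from 0.0 (shut) to 1.0 (fully open).
Only numpy, scipy, OpenCV 4.12 (cv2) and the standard library are available. Lean on these libraries where they do the work, as an engineer would, in place of code of your own. Each camera call takes 0.05 s, during which the arm holds its last target. There are 200 camera calls.

### The job

Mix the two slim black reagent bottles one after the other on the vortex mixer: press the bottle down until the pad is fully depressed, hold it there for a good second, and stand it upright in any free well of the dry bath before you take the next. Close other wells with all the lids lying on the bath's deck: slide each lid along the deck by its handle, without lifting it away from the deck, until it drops flush into the pocket round a well. When both bottles and every lid are in place, press the start button fully; leave the jars, beaker and other things on the bench undisturbed.

Things in the scene. Friction and masses are not known exactly. Their poses are not given: they have to be found in the camera images.
- bottle0_mid (a point): one of the two slim black reagent bottles, upright on the bench on the robot's right: body 54 mm diameter up to 86 mm height, then a sloping shoulder and a ribbed black round screw cap 38 mm diameter and 28 mm tall, whose top is the bottle's top; 127 mm tall in all, 0.2 to 0.3 kg. Point at its centre (half-way up), z axis up the bottle
- bottle1_mid (a point): the second slim black reagent bottle, the same
- pad (a joint): vortex mixer (white housing 160 x 125 mm, 128 mm tall): travel of its sprung round pad on top, m; 0 up, 0.008 fully depressed, grows downwards; 2.7 N starts it, about 10 N holds it fully down (the bottle's own weight counts)
- pad_top (a point): centre of the top face of the mixer's flat black rubber pad, 82 mm diameter, 152 mm above the bench when up; it sinks with the pad. Stands on the robot's right
- bath: five-well dry bath, fixed on the bench: ivory housing, flat stainless deck 280 mm (its x, away from the robot) by 495 mm (its y), 105 mm above the bench, with an 8 mm high, 6 mm wide spill rim all round; a row of five square wells along the far side (its +x half), an open strip 174 mm wide inside the rim in front of them; control pod 85 mm wide at its +y end, 113 mm high. Origin on the bench under the deck's centre
- start (a joint): the bath's start push button: travel in m, 0 up, 0.006 fully down, about 5 N, springs back
- start_top (a point): centre of the top face of the white start button (30 mm diameter), on top of the control pod, pressed straight down
- well0 (a point): centre of a square well, at deck height; x, y, z axes as the bath's. Its mouth is a shallow pocket (rebate) 86 x 86 mm and 5 mm deep in the deck, in which a lid lies flush; inside it the well proper, 70 x 70 mm, goes down to a floor 45 mm below the deck. well0 to well4 are in a row along the bath's +y, 96 mm apart, the middle one 83 mm beyond the bath's centre in its +x
- well1 (a point): another well, the same
- well2 (a point): another well, the same
- well3 (a point): another well, the same
- well4 (a point): another well, the same
- lid0_mid (a point): a flat stainless lid, 80 x 80 x 5 mm, 0.2 kg, lying on the open strip of the deck at the start, with a black bridge handle on top: a bar 60 mm long (along the lid's y axis), 14 mm thick (along x), 12 mm high, its top 33 mm above the lid's underside, on two posts. Point on the lid's centre line 16.5 mm above its underside (half-way up with the handle), z up. Two or three lids are there; None if absent
- lid1_mid (a point): another lid, the same; None if absent
- lid2_mid (a point): another lid, the same; None if absent
- jar0: squat black bystander jar, 72 mm wide and about 80 mm tall, standing near the bottle; origin under its base; leave alone
- jar1: second squat black bystander jar, the same size; leave alone
- beaker: bystander glass beaker, 66 mm wide, 85 mm tall, on the bench beside the bath's control pod; leave alone
- vial: bystander small jar, 40 mm wide, 70 mm tall, on the bench between robot and control pod; leave alone
Mind the look-alikes: they are no part of the job. What is shaped like the part that bears lid1_mid but yellow is not meant. What is shaped like the part that bears lid0_mid but red is not meant.

How it is judged:
On the way, in this order (a step that is already met when the one before it is completed fails the run):
1. one bottle, upright on the mixer's pad, presses the pad fully down for 0.8 s (((value of joint pad above 0.0068 m and horizontal distance between bottle0_mid and pad_top below 0.03 m and z of bottle0_mid in the frame of pad_top below 0.075 m and angle between bottle0_mid's own z axis and vertical below 0.2 rad) or (value of joint pad above 0.0068 m and horizontal distance between bottle1_mid and pad_top below 0.03 m and z of bottle1_mid in the frame of pad_top below 0.075 m and angle between bottle1_mid's own z axis and vertical below 0.2 rad))), for 0.8 s.
2. with one bottle standing in a well, the other presses the pad fully down for 0.8 s ((((value of joint pad above 0.0068 m and horizontal distance between bottle0_mid and pad_top below 0.03 m and z of bottle0_mid in the frame of pad_top below 0.075 m and angle between bottle0_mid's own z axis and vertical below 0.2 rad) and ((horizontal distance between bottle1_mid and well0 below 0.025 m and z of bottle1_mid in the frame of well0 below 0.026 m and angle between bottle1_mid's own z axis and vertical below 0.12 rad) or (horizontal distance between bottle1_mid and well1 below 0.025 m and z of bottle1_mid in the frame of well1 below 0.026 m and angle between bottle1_mid's own z axis and vertical below 0.12 rad) or (horizontal distance between bottle1_mid and well2 below 0.025 m and z of bottle1_mid in the frame of well2 below 0.026 m and angle between bottle1_mid's own z axis and vertical below 0.12 rad) or (horizontal distance between bottle1_mid and well3 below 0.025 m and z of bottle1_mid in the frame of well3 below 0.026 m and angle between bottle1_mid's own z axis and vertical below 0.12 rad) or (horizontal distance between bottle1_mid and well4 below 0.025 m and z of bottle1_mid in the frame of well4 below 0.026 m and angle between bottle1_mid's own z axis and vertical below 0.12 rad))) or ((value of joint pad above 0.0068 m and horizontal distance between bottle1_mid and pad_top below 0.03 m and z of bottle1_mid in the frame of pad_top below 0.075 m and angle between bottle1_mid's own z axis and vertical below 0.2 rad) and ((horizontal distance between bottle0_mid and well0 below 0.025 m and z of bottle0_mid in the frame of well0 below 0.026 m and angle between bottle0_mid's own z axis and vertical below 0.12 rad) or (horizontal distance between bottle0_mid and well1 below 0.025 m and z of bottle0_mid in the frame of well1 below 0.026 m and angle between bottle0_mid's own z axis and vertical below 0.12 rad) or (horizontal distance between bottle0_mid and well2 below 0.025 m and z of bottle0_mid in the frame of well2 below 0.026 m and angle between bottle0_mid's own z axis and vertical below 0.12 rad) or (horizontal distance between bottle0_mid and well3 below 0.025 m and z of bottle0_mid in the frame of well3 below 0.026 m and angle between bottle0_mid's own z axis and vertical below 0.12 rad) or (horizontal distance between bottle0_mid and well4 below 0.025 m and z of bottle0_mid in the frame of well4 below 0.026 m and angle between bottle0_mid's own z axis and vertical below 0.12 rad))))), for 0.8 s.
3. both bottles stand in wells and every lid lies flush in the pocket of a well (((horizontal distance between bottle0_mid and well0 below 0.025 m and z of bottle0_mid in the frame of well0 below 0.026 m and angle between bottle0_mid's own z axis and vertical below 0.12 rad) or (horizontal distance between bottle0_mid and well1 below 0.025 m and z of bottle0_mid in the frame of well1 below 0.026 m and angle between bottle0_mid's own z axis and vertical below 0.12 rad) or (horizontal distance between bottle0_mid and well2 below 0.025 m and z of bottle0_mid in the frame of well2 below 0.026 m and angle between bottle0_mid's own z axis and vertical below 0.12 rad) or (horizontal distance between bottle0_mid and well3 below 0.025 m and z of bottle0_mid in the frame of well3 below 0.026 m and angle between bottle0_mid's own z axis and vertical below 0.12 rad) or (horizontal distance between bottle0_mid and well4 below 0.025 m and z of bottle0_mid in the frame of well4 below 0.026 m and angle between bottle0_mid's own z axis and vertical below 0.12 rad)) and ((horizontal distance between bottle1_mid and well0 below 0.025 m and z of bottle1_mid in the frame of well0 below 0.026 m and angle between bottle1_mid's own z axis and vertical below 0.12 rad) or (horizontal distance between bottle1_mid and well1 below 0.025 m and z of bottle1_mid in the frame of well1 below 0.026 m and angle between bottle1_mid's own z axis and vertical below 0.12 rad) or (horizontal distance between bottle1_mid and well2 below 0.025 m and z of bottle1_mid in the frame of well2 below 0.026 m and angle between bottle1_mid's own z axis and vertical below 0.12 rad) or (horizontal distance between bottle1_mid and well3 below 0.025 m and z of bottle1_mid in the frame of well3 below 0.026 m and angle between bottle1_mid's own z axis and vertical below 0.12 rad) or (horizontal distance between bottle1_mid and well4 below 0.025 m and z of bottle1_mid in the frame of well4 below 0.026 m and angle between bottle1_mid's own z axis and vertical below 0.12 rad)) and ((horizontal distance between lid0_mid and well0 below 0.008 m and z of lid0_mid in the frame of well0 below 0.0135 m and angle between lid0_mid's own z axis and vertical below 0.03 rad) or (horizontal distance between lid0_mid and well1 below 0.008 m and z of lid0_mid in the frame of well1 below 0.0135 m and angle between lid0_mid's own z axis and vertical below 0.03 rad) or (horizontal distance between lid0_mid and well2 below 0.008 m and z of lid0_mid in the frame of well2 below 0.0135 m and angle between lid0_mid's own z axis and vertical below 0.03 rad) or (horizontal distance between lid0_mid and well3 below 0.008 m and z of lid0_mid in the frame of well3 below 0.0135 m and angle between lid0_mid's own z axis and vertical below 0.03 rad) or (horizontal distance between lid0_mid and well4 below 0.008 m and z of lid0_mid in the frame of well4 below 0.0135 m and angle between lid0_mid's own z axis and vertical below 0.03 rad)) and ((horizontal distance between lid1_mid and well0 below 0.008 m and z of lid1_mid in the frame of well0 below 0.0135 m and angle between lid1_mid's own z axis and vertical below 0.03 rad) or (horizontal distance between lid1_mid and well1 below 0.008 m and z of lid1_mid in the frame of well1 below 0.0135 m and angle between lid1_mid's own z axis and vertical below 0.03 rad) or (horizontal distance between lid1_mid and well2 below 0.008 m and z of lid1_mid in the frame of well2 below 0.0135 m and angle between lid1_mid's own z axis and vertical below 0.03 rad) or (horizontal distance between lid1_mid and well3 below 0.008 m and z of lid1_mid in the frame of well3 below 0.0135 m and angle between lid1_mid's own z axis and vertical below 0.03 rad) or (horizontal distance between lid1_mid and well4 below 0.008 m and z of lid1_mid in the frame of well4 below 0.0135 m and angle between lid1_mid's own z axis and vertical below 0.03 rad)) and ((horizontal distance between lid2_mid and well0 below 0.008 m and z of lid2_mid in the frame of well0 below 0.0135 m and angle between lid2_mid's own z axis and vertical below 0.03 rad) or (horizontal distance between lid2_mid and well1 below 0.008 m and z of lid2_mid in the frame of well1 below 0.0135 m and angle between lid2_mid's own z axis and vertical below 0.03 rad) or (horizontal distance between lid2_mid and well2 below 0.008 m and z of lid2_mid in the frame of well2 below 0.0135 m and angle between lid2_mid's own z axis and vertical below 0.03 rad) or (horizontal distance between lid2_mid and well3 below 0.008 m and z of lid2_mid in the frame of well3 below 0.0135 m and angle between lid2_mid's own z axis and vertical below 0.03 rad) or (horizontal distance between lid2_mid and well4 below 0.008 m and z of lid2_mid in the frame of well4 below 0.0135 m and angle between lid2_mid's own z axis and vertical below 0.03 rad))), for 0.2 s.
4. with all in place, the start button is pressed (all of step 3 and value of joint start above 0.0045 m), for 0.05 s.
At the end, for the whole second after the job is handed in: each bottle stands upright (within 0.12 rad) on the floor of a well, within 25 mm of its centre; every lid present lies level and flush in the pocket of a well (within 8 mm of its centre, 5 mm below where it lay on the deck to within 2.5 mm); button and pad are released (all of step 3 and value of joint each of start, pad below 0.0015 m); the robot touches nothing.
It fails at once if a bystander (jars, beaker, vial) is shifted more than 20 mm (distance of any of jar0, jar1, beaker, vial from where it was at the start of the episode above 0.02 m).
It fails at once if a lid is lifted more than 20 mm off the deck (z of any of lid0_mid, lid1_mid, lid2_mid in the frame of bath above 0.1415 m).
Of lid0, lid1, lid2 only 2 to 3 are there at a start; the rules pass over those that are not, and their reading is None.
At some moment in a run one of lid0, lid1, lid2 may be knocked a few centimetres aside while the robot is not near it.
It also fails if it takes over 208 s, if anything falls off the work surface, if the arm or the gripper's body presses on something with over 40 N, if the wrist force passes 120 N, or if a joint passes its speed limit or range.

## Working session

There is one attempt and no reset: what is moved stays moved. The work goes in short steps, Python scripts to look and compute and a tool call to move; the robot and the scene stay as the last step left them, time stands still between calls to the robot, and variables do not carry over. Pictures are saved under pics/ and viewed, about 12 in all and at most 16, crops included, and the job is handed in when it is done.

Besides the shell and the picture viewer there is one more tool, called as a command line: name --pt "numbers of a row" for each row, then --argument value for the rest. carry_out: Moves the arm, as the interface text tells. Its arguments: {"type":"object","properties":{"plan":{"type":"array"},"squeeze":{"type":"number"}},"required":["plan"]}

```bash
mkdir -p pics; ls; cat > h.py <<'E'
import numpy as np, cv2
from cell import arm
def cal(n, st=None):
    c=arm.get_calibration(n); K=np.array(c["intrinsics"])
    if "rvec" in c:
        R=cv2.Rodrigues(np.array(c["rvec"],float))[0]; t=np.array(c["tvec"],float).ravel()
        return K,R.T,-R.T@t
    st=st or arm.observe(); T=np.eye(4)
    T[:3,:3]=cv2.Rodrigues(np.array(st["ee_rot"],float))[0]; T[:3,3]=st["position"]
    M=T@np.array(c["tool_from_camera"]); return K,M[:3,:3],M[:3,3]
def look(n,name=None):
    C=cal(n); im,d=arm.get_image(n)
    if name: cv2.imwrite(f"pics/{name}.png",im[:,:,::-1])
    return im,d,C
def cloud(d,C):
    K,R,o=C; v,u=np.mgrid[:d.shape[0],:d.shape[1]]
    p=np.stack([(u-K[0,2])/K[0,0]*d,(v-K[1,2])/K[1,1]*d,d],-1)
    P=p@R.T+o; P[d<=0]=np.nan; return P
def ray(u,v,z,C):
    K,R,o=C; r=R@np.array([(u-K[0,2])/K[0,0],(v-K[1,2])/K[1,1],1]); return o+r*(z-o[2])/r[2]
E
python3 - <<'E'
from h import *
a=look("scene","scene0"); b=look("side","side0"); w=look("wrist","wrist0")
for n,x in zip(("scene","side","wrist"),(a,b,w)): 
    print(n,x[2][2].round(3),x[2][1][:,2].round(2)); np.savez(f"{n}0.npz",im=x[0],d=x[1],P=cloud(x[1],x[2]))
print(arm.observe())
E
```

```text
pics
scene [ 1.056 -0.68   1.041] [-0.45  0.56 -0.7 ]
side [0.412 1.171 0.845] [ 0.06 -0.83 -0.56]
wrist [ 0.247 -0.579  0.384] [-0.27 -0.08 -0.96]
{'clock': 0.15, 'joints': array([ 1.18738244,  0.43505465,  0.02496862,  1.57387425, -0.01158483,
        1.13399444, -0.07507368]), 'dq': array([-0.00029209, -0.00119756,  0.00011648, -0.0032001 ,  0.00012646,
        0.00100869,  0.00219839]), 'joint_efforts': array([ 3.00048385e-03, -6.68264365e+01,  9.86258872e-01, -3.14692533e+01,
       -6.06374815e-02,  3.94855253e-02,  1.37797260e-04]), 'position': array([ 0.17308791, -0.60023822,  0.29163564]), 'ee_rot': array([-3.10954316e+00, -4.39444535e-01,  4.45753126e-04]), 'force': array([0.30186965, 0.19773054, 0.23912177]), 'ft_torque': array([ 0.02085607, -0.02701892, -0.01597402]), 'width': 1.000048673644958}
```

View pics/scene0.png

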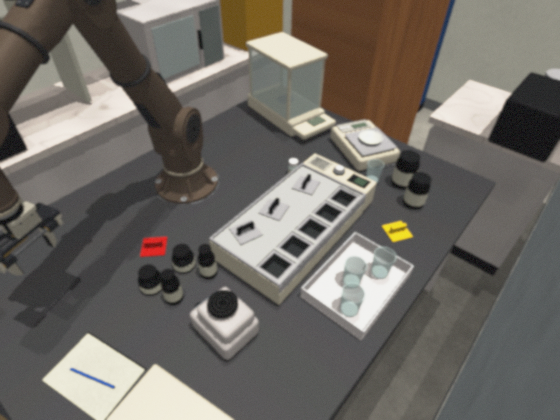

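View pics/side0.png

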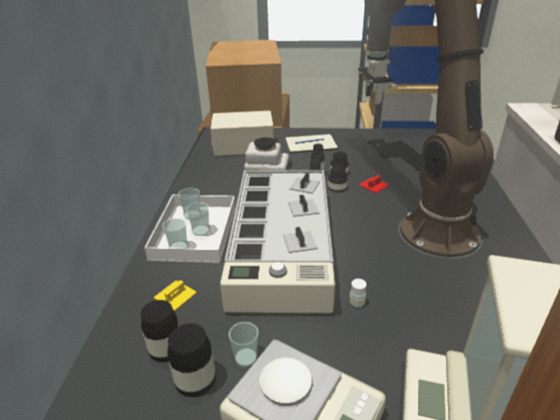

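View pics/wrist0.png

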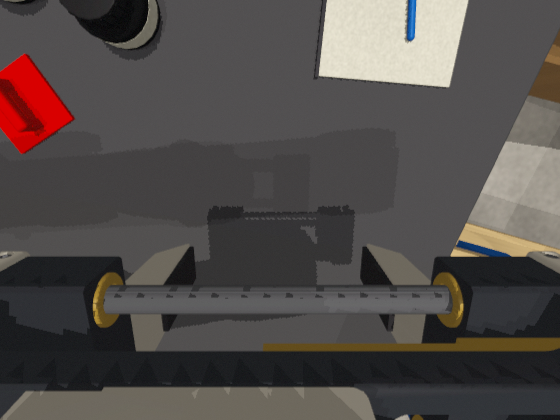

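The scene shows three steel lids on the deck at (246,230), (274,207) and (307,183). There are four dark containers left of the mixer, at (150,278), (183,258), (171,287) and (207,261). The mixer pad is at (223,303) and the start knob at (339,171). Next I measure positions from the depth images.

```bash
python3 - <<'E'
from h import *
S=np.load("scene0.npz"); P=S["P"]; im=S["im"]; D=np.load("side0.npz"); Q=D["P"]; imq=D["im"]
# top-down height map, 2 mm
x0,y0,r=0.1,-0.9,0.0025; W,H=400,320
for nm,PP,ii in (("s",P,im),("d",Q,imq)):
    top=np.zeros((H,W,3),np.uint8); z=np.full((H,W),-1.)
    p=PP.reshape(-1,3);c=ii.reshape(-1,3); ok=np.isfinite(p[:,2])&(p[:,2]<.35);p=p[ok];c=c[ok]
    o=np.argsort(p[:,2]);p=p[o];c=c[o]
    i=((p[:,0]-x0)/r).astype(int);j=((p[:,1]-y0)/r).astype(int);k=(i>=0)&(i<H)&(j>=0)&(j<W)
    z[i[k],j[k]]=p[k,2]; top[i[k],j[k]]=c[k]; np.save("z"+nm,z)
for (u,v) in [(150,270),(183,250),(170,276),(206,250),(223,303),(246,230),(274,207),(307,183),(339,171),(230,210),(262,272),(360,195),(154,245)]:
    print((u,v),P[v,u].round(3))
# deck plane
m=np.isfinite(P[...,2])&(abs(P[...,2]-.105)<.004)&(P[...,1]>-.4)&(P[...,1]<.5)&(P[...,0]<1)
hsv=cv2.cvtColor(im,cv2.COLOR_RGB2HSV)
m=m.astype(np.uint8); n,l,st,ce=cv2.connectedComponentsWithStats(m)
b=1+np.argmax(st[1:,4]); pts=P[l==b]; print(len(pts),pts[:,2].mean(),cv2.minAreaRect(pts[:,:2].astype(np.float32)))
# containers: dark pts high
for lo,hi in((.075,.09),(.115,.135)):
    k=(P[...,2]>lo)&(P[...,2]<hi)&(P[...,1]<-.1)&(im.max(2)<90)
    n,l,st,ce=cv2.connectedComponentsWithStats(k.astype(np.uint8))
    for a in range(1,n):
        if st[a,4]>15: print(lo,st[a],ce[a].round(),P[l==a].mean(0).round(3),np.ptp(P[l==a],0).round(3))
E
```

```text
(150, 270) [ 0.309 -0.386  0.075]
(183, 250) [ 0.327 -0.274  0.08 ]
(170, 276) [ 0.41  -0.379  0.129]
(206, 250) [ 0.416 -0.25   0.13 ]
(223, 303) [ 0.598 -0.351  0.153]
(246, 230) [ 0.436 -0.1    0.109]
(274, 207) [0.434 0.04  0.108]
(307, 183) [0.443 0.213 0.109]
(339, 171) [0.502 0.328 0.127]
(230, 210) [ 0.249 -0.001  0.003]
(262, 272) [ 0.587 -0.19   0.111]
(360, 195) [0.621 0.292 0.104]
(154, 245) [ 0.176 -0.291  0.002]
5002 0.10466473241014435 ((0.5048823356628418, 0.07374733686447144), (0.28416740894317627, 0.5299528241157532), 2.2925620079040527)
0.075 [  0 140  24  13  86] [ 12. 146.] [-0.625 -0.38   0.082] [0.019 0.092 0.015]
0.075 [172 244  18  14 187] [180. 250.] [ 0.32  -0.279  0.079] [0.056 0.054 0.008]
0.075 [197 252  18  14  91] [206. 261.] [ 0.415 -0.257  0.084] [0.054 0.052 0.015]
0.075 [262 255  27  13  79] [275. 261.] [ 0.575 -0.117  0.083] [0.059 0.059 0.014]
0.075 [137 264  19  16 210] [146. 272.] [ 0.309 -0.398  0.079] [0.053 0.053 0.009]
0.075 [160 276  19  17 101] [170. 286.] [ 0.408 -0.386  0.085] [0.046 0.05  0.014]
0.115 [  3 131  17  11  73] [ 11. 135.] [-0.624 -0.363  0.125] [0.018 0.064 0.02 ]
0.115 [237 227  12   8  25] [241. 230.] [ 0.439 -0.123  0.128] [0.017 0.035 0.018]
0.115 [198 244  13  12 128] [204. 249.] [ 0.406 -0.25   0.125] [0.039 0.042 0.016]
0.115 [160 269  14  13 147] [167. 275.] [ 0.397 -0.381  0.125] [0.04  0.038 0.016]
```

carry_out --pt "4 5 3 -0.14 9.1" --pt "8 12 6 -0.28 9.1" --pt "11 18 8 -0.28 9.1" --pt "13 24 8 -0.28 9.1" --pt "13 28 8 -0.28 9.1" --pt "13 28 8 -0.28 9.1" --pt "13 28 8 -0.28 9.1"

```text
clock: 0.85
position: [0.3042, -0.3162, 0.3722]
ee_rot: [-3.14, -0.008, -0.001]
force: [1.3, -0.3, 0.5]
width: 0.991
```

```bash
python3 - <<'E'
from h import *
im,d,C=look("wrist","w1"); P=cloud(d,C); np.savez("w1.npz",im=im,d=d,P=P)
print(arm.observe()["position"],C[2])
k=(P[...,2]>.118)&(P[...,2]<.14)&(P[...,1]<-.15)
n,l,st,ce=cv2.connectedComponentsWithStats(k.astype(np.uint8))
for a in range(1,n):
    if st[a,4]>100:
        q=P[l==a]; print(st[a],ce[a].round(),q.mean(0).round(4),np.ptp(q,0).round(3),cv2.minEnclosingCircle(q[:,:2].astype(np.float32)))
E
```

```text
[ 0.30532297 -0.31414199  0.37259784] [ 0.38068083 -0.31539721  0.46434162]
[ 189   76   39   41 1192] [208.  96.] [ 0.4011 -0.2442  0.1261] [0.039 0.039 0.011] ((0.40091201663017273, -0.24353836476802826), 0.019898762926459312)
[ 317   87   39   40 1154] [336. 107.] [ 0.3917 -0.3746  0.1262] [0.039 0.039 0.011] ((0.39161384105682373, -0.375150591135025), 0.019868692383170128)
```

View pics/w1.png

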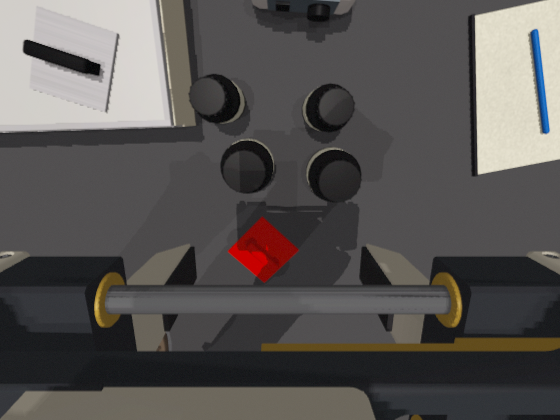

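The two narrow 39 mm caps at (208,96) and (336,107) in the wrist view are the slim bottles. Their tops are at z≈0.127. The wider, lower ones at (247,166) and (333,175) are the jars. I take the bottle on the right first.

carry_out --pt "4 -3 -4 0 9.1" --pt "8 -5.6 -8 0 9.1" --pt "8.8 -6.2 -11 0 9.1" --pt "8.8 -6.2 -14 0 9.1" --pt "8.8 -6.2 -18 0 9.1" --pt "8.8 -6.2 -20 0 9.1" --pt "8.8 -6.2 -21 0 9.1" --pt "8.8 -6.2 -21.2 0 9.1" --pt "8.8 -6.2 -21.2 0 9.1" --pt "8.8 -6.2 -21.2 0 2" --pt "8.8 -6.2 -21.2 0 2" --pt "8.8 -6.2 -21.2 0 2" --pt "8.8 -6.2 -21.2 0 2" --pt "8.8 -6.2 -21.2 0 2" --pt "8.8 -6.2 -21.2 0 2" --pt "8.8 -6.2 -21.2 0 2" --squeeze 40

```text
clock: 2.5
position: [0.3933, -0.3761, 0.1606]
ee_rot: [-3.139, -0.012, -0.002]
force: [0.6, -0.9, 0.4]
width: 0.428
```

```bash
python3 - <<'E'
from h import *
S=np.load("scene0.npz"); D=np.load("side0.npz")
print({k:v for k,v in arm.observe().items() if k in("position","width","force","ee_rot")})
# pad from scene, side
for nm,Z in(("scene",S),("side",D)):
    P=Z["P"];im=Z["im"]
    k=(abs(P[...,2]-.152)<.008)&(im.max(2)<70)&(P[...,0]>.5)&(P[...,0]<.72)&(P[...,1]<-.25)&(P[...,1]>-.5)
    q=P[k]; print(nm,k.sum(),q.mean(0),cv2.minEnclosingCircle(q[:,:2].astype(np.float32)))
E
```

```text
{'position': array([ 0.39329371, -0.37613709,  0.16057848]), 'ee_rot': array([-3.13930211e+00, -1.16641729e-02, -2.01422767e-03]), 'force': array([ 0.64777299, -0.92894954,  0.41429889]), 'width': 0.4284307511212935}
scene 651 [ 0.59713021 -0.35291071  0.15184125] ((0.5942389369010925, -0.35162681341171265), 0.04159964993596077)
side 159 [ 0.59191452 -0.33961661  0.1488613 ] ((0.5910864472389221, -0.3437190353870392), 0.04310864955186844)
```

carry_out --pt "0 0 2 0 2" --pt "0 0 5 0 2" --pt "0 0 9 0 2" --pt "0 0 13 0 2" --pt "0 0 17 0 2" --pt "2 0.5 18 0 2" --pt "6 1 18 0 2" --pt "10 2 18 0 2" --pt "14 3 18 0 2" --pt "17 3 18 0 2" --pt "19 3 18 0 2" --pt "19.7 3 18 0 2" --pt "19.7 3 18 0 2" --pt "19.7 3 18 0 2"

```text
clock: 3.9
position: [0.5892, -0.3466, 0.3403]
ee_rot: [-3.139, -0.01, -0.0]
force: [-0.7, -0.2, -3.1]
width: 0.406
```

```bash
python3 - <<'E'
from h import *
print({k:v for k,v in arm.observe().items() if k in("position","width","force","ee_rot")})
look("scene","s1")
im,d,C=look("side","d1")
im=cv2.imread("pics/s1.png")[190:400,120:400]; im2=cv2.imread("pics/d1.png")[90:230,200:400]
cv2.imwrite("pics/c1.png",np.hstack([cv2.resize(im,(400,300)),cv2.resize(im2,(400,300))]))
E
```

```text
{'position': array([ 0.58915629, -0.34663192,  0.34028295]), 'ee_rot': array([-3.13935392e+00, -1.02915029e-02, -4.45846948e-05]), 'force': array([-0.73657601, -0.20816878, -3.05316523]), 'width': 0.40640542491492854}
```

View pics/c1.png

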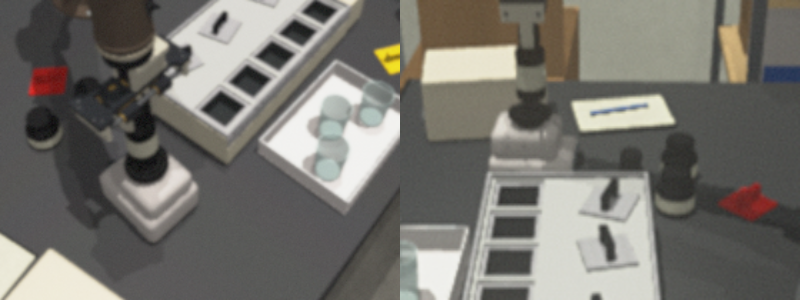

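The bottle hangs centred over the pad in both views, so I press.

carry_out --pt "0 0 -1 0 2" --pt "0 0 -2 0 2" --pt "0 0 -2.6 0 2" --pt "0 0 -3 0 2" --pt "0 0 -3.3 0 2" --pt "0 0 -3.6 0 2" --pt "0 0 -3.6 0 2" --pt "0 0 -3.6 0 2" --squeeze 50

```text
clock: 4.8
position: [0.589, -0.3468, 0.3061]
ee_rot: [-3.14, -0.009, -0.002]
force: [-2.9, 0.4, 8.3]
width: 0.401
```

carry_out --pt "0 0 -0.3 0 2" --pt "0 0 -0.5 0 2" --pt "0 0 -0.5 0 2" --pt "0 0 -0.5 0 2" --pt "0 0 -0.5 0 2" --pt "0 0 -0.5 0 2" --pt "0 0 -0.5 0 2" --pt "0 0 -0.5 0 2" --pt "0 0 -0.5 0 2" --pt "0 0 -0.5 0 2" --pt "0 0 -0.5 0 2" --pt "0 0 -0.5 0 2" --pt "0 0 -0.5 0 2" --pt "0 0 -0.5 0 2" --pt "0 0 -0.5 0 2"

```text
clock: 6.3
position: [0.5895, -0.347, 0.3058]
ee_rot: [3.141, 0.009, 0.01]
force: [-9.5, 3.4, 27.4]
width: 0.401
```

```bash
python3 - <<'E'
from h import *
im,d,C=look("scene"); P=cloud(d,C)
k=(abs(P[...,2]-.148)<.012)&(abs(P[...,0]-.592)<.05)&(abs(P[...,1]+.349)<.05)&(im.max(2)<70)
for a in np.arange(.137,.16,.002): print(round(a,3),((P[...,2]>=a)&(P[...,2]<a+.002)&k).sum(),end="; ")
print(arm.observe()["position"],arm.observe()["force"])
E
```

```text
0.137 1; 0.139 25; 0.141 81; 0.143 118; 0.145 62; 0.147 24; 0.149 6; 0.151 11; 0.153 4; 0.155 6; 0.157 16; 0.159 3; [ 0.58956486 -0.34699608  0.30580953] [-8.23192513  4.68185615 26.65098363]
```

The pad is at its stop: force rose to 27 N without further travel, and the pad top reads about 0.144. It was held for about 1.4 s. I lift off and look at the wells from the wrist.

carry_out --pt "0 0 2 0 2" --pt "0 0 6 0 2" --pt "0 1 10 0 2" --pt "-2 5 12 0 2" --pt "-4 9 14 0 2" --pt "-6 13 14 0 2" --pt "-8 17 14 0 2" --pt "-9 21 14 0 2" --pt "-9 25 14 0 2" --pt "-9 25 14 0 2" --pt "-9 25 14 0 2"

```text
clock: 7.45
position: [0.4997, -0.0961, 0.446]
ee_rot: [3.14, 0.013, 0.011]
force: [0.7, -0.2, -2.4]
width: 0.404
```

```bash
python3 - <<'E'
from h import *
im,d,C=look("wrist","w2"); P=cloud(d,C); np.savez("w2.npz",im=im,d=d,P=P,K=C[0],R=C[1],o=C[2]); print(arm.observe()["position"],C[2],C[1][:,2])
for Z in ("w2.npz","scene0.npz","side0.npz"):
    P=np.load(Z)["P"]; z=P[...,2]; print(Z)
    k=(z>.05)&(z<.096)&(P[...,0]>.45)&(P[...,0]<.7)&(abs(P[...,1]-.07)<.3)
    k=cv2.morphologyEx(k.astype(np.uint8),cv2.MORPH_OPEN,np.ones((3,3)))
    n,l,st,ce=cv2.connectedComponentsWithStats(k)
    for a in range(1,n):
        if st[a,4]>60:
            q=P[l==a]; print(st[a],ce[a].round(),q.min(0).round(3),q.max(0).round(3))
E
```

```text
[ 0.49964939 -0.09742009  0.44580186] [ 0.57551394 -0.09480503  0.53868202] [-0.27636614 -0.00405845 -0.96104385]
w2.npz
[ 282   79   53   56 2836] [308. 106.] [ 0.556 -0.172  0.057] [ 0.629 -0.101  0.096]
[ 209   81   55   56 2829] [236. 108.] [ 0.553 -0.076  0.056] [ 0.626 -0.003  0.096]
[ 136   83   57   56 2772] [165. 110.] [0.549 0.024 0.057] [0.622 0.093 0.096]
[  64   85   59   56 2726] [ 93. 113.] [0.546 0.121 0.057] [0.618 0.19  0.096]
[   0   88   53   55 2514] [ 24. 116.] [0.542 0.221 0.057] [0.615 0.285 0.096]
scene0.npz
[332 190  22  17 229] [343. 198.] [0.542 0.229 0.055] [0.604 0.285 0.096]
[ 228  192  145  106 1165] [297. 257.] [ 0.451 -0.204  0.05 ] [0.657 0.37  0.096]
[316 205  24  18 270] [328. 213.] [0.545 0.117 0.055] [0.611 0.188 0.095]
[299 220  26  19 306] [312. 229.] [0.549 0.026 0.055] [0.611 0.091 0.096]
[283 237  25  21 339] [295. 247.] [ 0.553 -0.058  0.055] [ 0.614 -0.005  0.095]
[261 254  29  24 398] [275. 266.] [ 0.555 -0.166  0.055] [ 0.619 -0.102  0.096]
side0.npz
[249 177  20  10 178] [258. 182.] [ 0.566 -0.177  0.058] [ 0.63  -0.133  0.095]
[246 191  22  11 217] [257. 196.] [ 0.56  -0.083  0.055] [ 0.627 -0.03   0.096]
[243 207  24  12 267] [254. 213.] [0.554 0.015 0.055] [0.623 0.063 0.096]
[239 224  25  15 318] [252. 232.] [0.553 0.112 0.054] [0.619 0.17  0.096]
[235 244  27  16 378] [248. 252.] [0.549 0.208 0.053] [0.616 0.269 0.096]
```

View pics/w2.png

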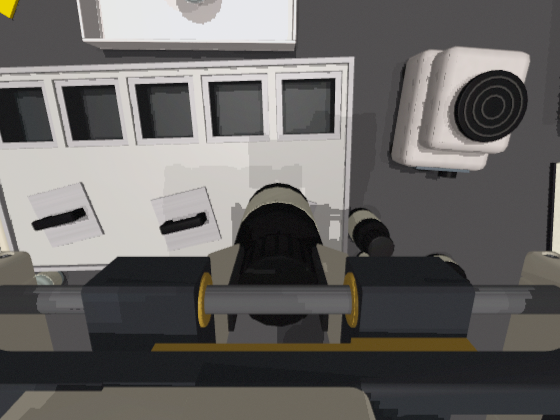

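The five wells are at (308,106), (236,108), (165,110), (93,113) and (24,116). Well0 measures (0.592,-0.137), well1 (0.590,-0.040), and so on at a 97 mm pitch with bath yaw ≈0.036. The lids seen in this view are at about (65,215) and (185,220). The bottle goes into well1.

carry_out --pt "3 2 0 0 2" --pt "6 4 -3 0.04 2" --pt "9 5.8 -6 0.04 2" --pt "9 5.8 -10 0.04 2" --pt "9 5.8 -13 0.04 2" --pt "9 5.8 -15 0.04 2" --pt "9 5.8 -16 0.04 2" --pt "9 5.8 -17 0.04 2" --pt "9 5.8 -18 0.04 2" --pt "9 5.8 -19 0.04 2" --pt "9 5.8 -20 0.04 2" --pt "9 5.8 -20.8 0.04 2" --pt "9 5.8 -21.4 0.04 2" --pt "9 5.8 -21.8 0.04 2" --pt "9 5.8 -22 0.04 2" --pt "9 5.8 -22 0.04 2"

```text
clock: 9.1
position: [0.5897, -0.0394, 0.2257]
ee_rot: [3.139, 0.072, 0.01]
force: [-0.3, -0.3, -1.6]
width: 0.402
```

carry_out --pt "0 0 -0.2 0 2" --pt "0 0 -0.4 0 2" --pt "0 0 -0.45 0 2" --pt "0 0 -0.45 0 2" --pt "0 0 -0.45 0 5" --pt "0 0 -0.45 0 7" --pt "0 0 -0.45 0 7" --pt "0 0 -0.45 0 7" --pt "0 0 0 0 7" --pt "0 0 4 0 7" --pt "0 0 8 0 7" --pt "0 0 12 0 7" --pt "-4 -4 15 0 9" --pt "-8 -8 15 0 9" --pt "-11 -12 15 0 9" --pt "-14 -16 15 0 9" --pt "-17 -18 15 0 9" --pt "-20 -18 15 0 9" --pt "-22 -18 15 0 9" --pt "-22 -18 15 0 9"

```text
clock: 11.1
position: [0.3671, -0.22, 0.3763]
ee_rot: [3.139, 0.068, 0.01]
force: [-0.4, 0.9, -0.0]
width: 0.98
```

```bash
python3 - <<'E'
from h import *
im,d,C=look("wrist","w3"); P=cloud(d,C); print(arm.observe()["position"])
for lo,hi in((.118,.14),(.172,.2)):
  k=(P[...,2]>lo)&(P[...,2]<hi)&(P[...,0]<.65)
  n,l,st,ce=cv2.connectedComponentsWithStats(k.astype(np.uint8))
  for a in range(1,n):
    if st[a,4]>100:
        q=P[l==a]; print(st[a],ce[a].round(),q.mean(0).round(4),np.ptp(q,0).round(3),cv2.minEnclosingCircle(q[:,:2].astype(np.float32)))
im,d,C=look("scene","s3"); P=cloud(d,C)
k=(P[...,2]>.16)&(P[...,2]<.2)&(abs(P[...,0]-.59)<.06)&(abs(P[...,1]+.04)<.06); print(P[k].mean(0),P[k].max(0),np.ptp(P[k],0))
E
```

```text
[ 0.36886757 -0.21960776  0.37640297]
[ 360    0  108   33 2734] [416.  13.] [ 0.5475 -0.3461  0.1256] [0.026 0.102 0.012] ((0.5545835494995117, -0.3442845642566681), 0.05126315727829933)
[   1  103   69   25 1016] [ 34. 115.] [0.4371 0.0301 0.1354] [0.026 0.059 0.022] ((0.43546098470687866, 0.03386834263801575), 0.030025795102119446)
[136 106  63  32 884] [166. 122.] [ 0.4361 -0.1037  0.1366] [0.029 0.059 0.021] ((0.4361812472343445, -0.10236314684152603), 0.03019775077700615)
[283 142  35  37 969] [300. 160.] [ 0.4017 -0.2431  0.1263] [0.039 0.038 0.011] ((0.401094526052475, -0.24348676204681396), 0.019819892942905426)
[ 0.59513384 -0.04909733  0.1806388 ] [ 0.61184175 -0.02508589  0.189526  ] [0.03674271 0.0381115  0.02936796]
```

View pics/w3.png

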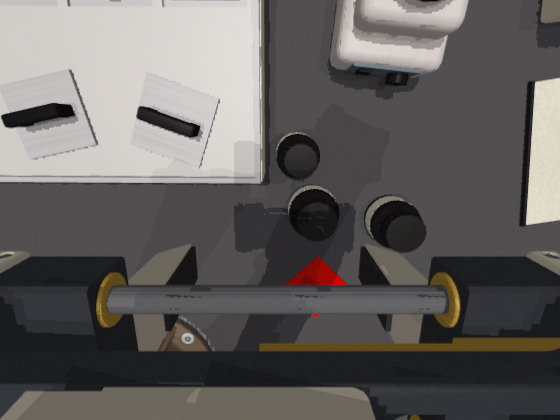

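```bash
python3 -c "
from h import *
print(arm.observe()['joints'].round(3))"
```

```text
[ 0.543  0.05  -0.137  1.874  0.006  1.21  -1.121]
```

Well1's bottle stands with its top at 0.189, centred. The second bottle's jaw side is close to the bath rim, so I turn the gripper 90° to open along x.

carry_out --pt "1 -1 0 0.14 7" --pt "2 -2 0 0.28 7" --pt "3.2 -2.4 0 0.42 7" --pt "3.2 -2.4 0 0.56 7" --pt "3.2 -2.4 0 0.7 7" --pt "3.2 -2.4 0 0.84 7" --pt "3.2 -2.4 0 0.98 7" --pt "3.2 -2.4 0 1.12 7" --pt "3.2 -2.4 -3 1.26 7" --pt "3.2 -2.4 -6 1.4 7" --pt "3.2 -2.4 -8 1.53 7" --pt "3.2 -2.4 -8 1.53 7" --pt "3.2 -2.4 -8 1.53 7"

```text
clock: 12.5
position: [0.4029, -0.2431, 0.2966]
ee_rot: [-2.216, -2.221, -0.011]
force: [0.3, 0.1, -0.4]
width: 0.76
```

```bash
python3 - <<'E'
from h import *
im,d,C=look("wrist","w4"); P=cloud(d,C); s=arm.observe();print(s["position"],s["joints"].round(2),s["ee_rot"])
for lo,hi in((.116,.148),):
  k=(P[...,2]>lo)&(P[...,2]<hi)&(P[...,0]<.65)
  n,l,st,ce=cv2.connectedComponentsWithStats(k.astype(np.uint8))
  for a in range(1,n):
    if st[a,4]>100:
        q=P[l==a]; print(st[a],ce[a].round(),q.mean(0).round(4),np.ptp(q,0).round(3),cv2.minAreaRect(q[:,:2].astype(np.float32)))
E
```

```text
[ 0.40303894 -0.24335084  0.29726255] [ 0.65  0.2  -0.25  1.91  0.05  1.04  0.38] [-2.21705436 -2.22161226 -0.01190127]
[ 302    0   41   75 1468] [321.  35.] [ 0.4342 -0.1082  0.1368] [0.027 0.047 0.024] ((0.43460825085639954, -0.10718464851379395), (0.05018375813961029, 0.014042683877050877), 72.75846862792969)
[ 254  188   44   44 1493] [275. 210.] [ 0.4012 -0.242   0.126 ] [0.039 0.039 0.013] ((0.401125967502594, -0.2432446926832199), (0.03896531090140343, 0.03837157413363457), 80.84358215332031)
[503 263  20  12 110] [515. 267.] [ 0.6271 -0.2995  0.1204] [0.018 0.007 0.01 ] ((0.6265039443969727, -0.3007381558418274), (0.006837187800556421, 0.017877595499157906), 86.6172103881836)
```

carry_out --pt "-0.2 0 -4 0 7" --pt "-0.2 0 -8 0 7" --pt "-0.2 0 -11 0 7" --pt "-0.2 0 -13 0 7" --pt "-0.2 0 -13.7 0 7" --pt "-0.2 0 -13.7 0 7" --pt "-0.2 0 -13.7 0 2" --pt "-0.2 0 -13.7 0 2" --pt "-0.2 0 -13.7 0 2" --pt "-0.2 0 -13.7 0 2" --pt "-0.2 0 -13.7 0 2" --pt "-0.2 0 -13.7 0 2" --pt "-0.2 0 -11 0 2" --pt "-0.2 0 -7 0 2" --pt "-0.2 0 -3 0 2" --pt "-0.2 0 1 0 2" --pt "-0.2 0 4 0 2" --pt "-0.2 0 4.5 0 2" --pt "-0.2 0 4.5 0 2"

```text
clock: 14.45
position: [0.401, -0.2434, 0.3424]
ee_rot: [-2.218, -2.222, -0.012]
force: [-0.1, 0.3, -1.5]
width: 0.407
```

carry_out --pt "3 -2 0 0 2" --pt "7 -4 0 0 2" --pt "11 -6 0 0 2" --pt "15 -8 0 0 2" --pt "18 -10 0 0 2" --pt "18.9 -10.3 0 0 2" --pt "18.9 -10.3 0 0 2" --pt "18.9 -10.3 -1 0 2" --pt "18.9 -10.3 -2 0 2" --pt "18.9 -10.3 -2.6 0 2" --pt "18.9 -10.3 -3 0 2" --pt "18.9 -10.3 -3.4 0 2" --pt "18.9 -10.3 -3.7 0 2" --pt "18.9 -10.3 -3.7 0 2"

```text
clock: 15.85
position: [0.5895, -0.3464, 0.3058]
ee_rot: [-2.218, -2.222, -0.011]
force: [-5.6, 1.9, 6.0]
width: 0.406
```

carry_out --pt "0 0 -0.3 0 2" --pt "0 0 -0.5 0 2" --pt "0 0 -0.5 0 2" --pt "0 0 -0.5 0 2" --pt "0 0 -0.5 0 2" --pt "0 0 -0.5 0 2" --pt "0 0 -0.5 0 2" --pt "0 0 -0.5 0 2" --pt "0 0 -0.5 0 2" --pt "0 0 -0.5 0 2" --pt "0 0 -0.5 0 2" --pt "0 0 -0.5 0 2" --pt "0 0 -0.5 0 2" --pt "0 0 -0.5 0 2" --pt "0 0 -0.5 0 2"

```text
clock: 17.35
position: [0.5896, -0.3465, 0.3046]
ee_rot: [2.219, 2.222, 0.012]
force: [-9.4, 4.5, 21.7]
width: 0.403
```

```bash
python3 - <<'E'
from h import *
im,d,C=look("scene","s5"); P=cloud(d,C)
k=(abs(P[...,2]-.148)<.012)&(abs(P[...,0]-.592)<.05)&(abs(P[...,1]+.349)<.05)&(im.max(2)<70)
for a in np.arange(.137,.16,.002): print(round(a,3),((P[...,2]>=a)&(P[...,2]<a+.002)&k).sum(),end="; ")
E
```

```text
0.137 6; 0.139 21; 0.141 80; 0.143 122; 0.145 58; 0.147 14; 0.149 10; 0.151 7; 0.153 11; 0.155 8; 0.157 10; 0.159 4;
```

Pad fully down again, held 1.4 s. Now I carry the bottle to well3.

carry_out --pt "0 0 3 0 2" --pt "0 0 7 0 2" --pt "0 2 11 0.02 2" --pt "0 6 13 0.04 2" --pt "0 10 13 0.04 2" --pt "0 14.5 13 0.04 2" --pt "0 19 13 0.04 2" --pt "0 23.5 13 0.04 2" --pt "0 28 13 0.04 2" --pt "0 32.5 13 0.04 2" --pt "-0.4 37 13 0.04 2" --pt "-0.8 41.5 13 0.04 2" --pt "-0.8 46 13 0.04 2" --pt "-0.8 49 12 0.04 2" --pt "-0.8 50.1 9 0.04 2" --pt "-0.8 50.1 7 0.04 2" --pt "-0.8 50.1 5 0.04 2" --pt "-0.8 50.1 5 0.04 2" --pt "-0.8 50.1 5 0.04 2"

```text
clock: 19.3
position: [0.5819, 0.1546, 0.3551]
ee_rot: [2.174, 2.266, 0.013]
force: [0.5, 0.3, -1.5]
width: 0.405
```

```bash
python3 - <<'E'
from h import *
s=arm.observe();print(s["position"],s["ee_rot"])
im,d,C=look("wrist","w5"); P=cloud(d,C); z=P[...,2]
k=(z>.05)&(z<.096)&(P[...,0]>.45)&(P[...,0]<.7)&(abs(P[...,1]-.07)<.3)
k=cv2.morphologyEx(k.astype(np.uint8),cv2.MORPH_OPEN,np.ones((3,3)))
n,l,st,ce=cv2.connectedComponentsWithStats(k)
for a in range(1,n):
  if st[a,4]>60: q=P[l==a]; print(st[a],q.min(0).round(3),q.max(0).round(3))
im,d,C=look("scene","s6"); im2=look("side")[0]
cv2.imwrite("pics/c6.png",np.hstack([cv2.resize(im[130:300,200:400],(400,340)),cv2.resize(im2[140:310,200:400],(400,340))])[:,:,::-1])
E
```

```text
[0.58186537 0.1545922  0.35506473] [2.17439666 2.26634994 0.01310885]
[ 244   68   67   70 4520] [0.543 0.211 0.057] [0.615 0.284 0.096]
[ 246  162   62   38 1703] [0.546 0.132 0.058] [0.618 0.185 0.096]
[250 321   8  23 148] [ 0.554 -0.077  0.059] [ 0.564 -0.031  0.094]
[295 322   8  22 121] [ 0.614 -0.075  0.058] [ 0.626 -0.027  0.096]
```

View pics/c6.png

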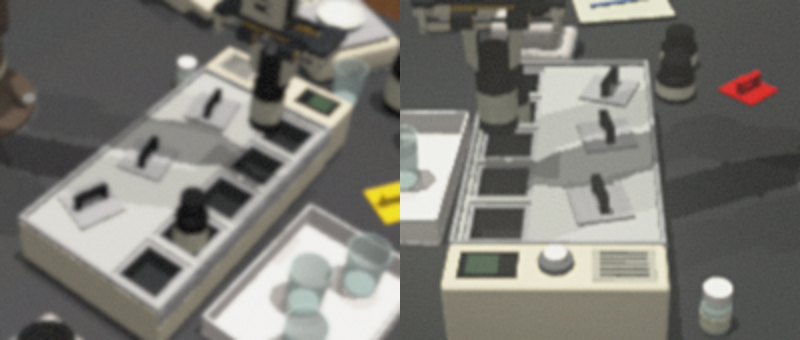

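carry_out --pt "0 -0.2 -3 0 2" --pt "0 -0.2 -6 0 2" --pt "0 -0.2 -8 0 2" --pt "0 -0.2 -9 0 2" --pt "0 -0.2 -10 0 2" --pt "0 -0.2 -11 0 2" --pt "0 -0.2 -12 0 2" --pt "0 -0.2 -12.8 0 2" --pt "0 -0.2 -13.2 0 2" --pt "0 -0.2 -13.5 0 2" --pt "0 -0.2 -13.5 0 2"

```text
clock: 20.55
position: [0.5824, 0.1528, 0.2212]
ee_rot: [2.174, 2.265, 0.016]
force: [0.0, -0.3, -2.3]
width: 0.405
```

carry_out --pt "0 0 -0.2 0 2" --pt "0 0 -0.3 0 2" --pt "0 0 -0.3 0 5" --pt "0 0 -0.3 0 7" --pt "0 0 -0.3 0 7" --pt "0 0 -0.3 0 7" --pt "0 0 1 0 7" --pt "0 0 5 0 7" --pt "0 0 9 0 7" --pt "0 0 13 0 7" --pt "-2 -3 16 0 7" --pt "-5 -6 17 0 7" --pt "-8 -10 17 0 7" --pt "-11 -13 17 0 7" --pt "-14 -16 17 0 7" --pt "-14 -17 17 0 7" --pt "-14 -17 17 0 7"

```text
clock: 22.25
position: [0.4422, -0.0186, 0.3923]
ee_rot: [2.176, 2.261, 0.018]
force: [0.6, 0.3, 0.5]
width: 0.761
```

```bash
cat > lids.py <<'E'
from h import *
def lids(name):
    im,d,C=look("wrist",name); P=cloud(d,C); z=P[...,2]; s=arm.observe(); print(s["position"].round(4),s["ee_rot"].round(3))
    k=(z>.122)&(z<.15)&(P[...,0]<.66)&(P[...,0]>.36)&(P[...,1]>-.2)&(P[...,1]<.29)
    n,l,st,ce=cv2.connectedComponentsWithStats(k.astype(np.uint8))
    for a in range(1,n):
        if st[a,4]>100:
            q=P[l==a]; q=q[q[:,2]>np.percentile(q[:,2],95)-.006]
            r=cv2.minAreaRect(q[:,:2].astype(np.float32)); b=cv2.boxPoints(r); e=max(b[1]-b[0],b[2]-b[1],key=np.linalg.norm)
            if e[1]<0:e=-e
            print(ce[a].round(),"c",np.round(r[0],4),"size",np.round(r[1],3),"top",q[:,2].max().round(3),"yaw of handle from +y",np.arctan2(-e[0],e[1]).round(3))
    for lo,hi in((.170,.2),):
        k=(z>lo)&(z<hi)&(abs(P[...,0]-.585)<.06); n,l,st,ce=cv2.connectedComponentsWithStats(k.astype(np.uint8))
        for a in range(1,n):
            if st[a,4]>100: q=P[l==a];print("bottle",q.min(0).round(3),q.max(0).round(3))
    return im,P
E
python3 -c "
from lids import *
lids('w6')"
```

```text
[ 0.4429 -0.0172  0.3921] [2.174 2.263 0.018]
[409.  36.] c [0.5766 0.1442] size [0.032 0.052] top 0.15 yaw of handle from +y 0.892
[272. 140.] c [0.4367 0.0344] size [0.014 0.06 ] top 0.14 yaw of handle from +y 0.25
[392. 204.] c [ 0.5843 -0.0359] size [0.053 0.041] top 0.15 yaw of handle from +y -0.618
[268. 255.] c [ 0.4361 -0.1018] size [0.059 0.014] top 0.14 yaw of handle from +y -0.303
bottle [0.563 0.132 0.17 ] [0.604 0.163 0.189]
bottle [ 0.57  -0.059  0.17 ] [ 0.609 -0.02   0.189]
```

View pics/w6.png

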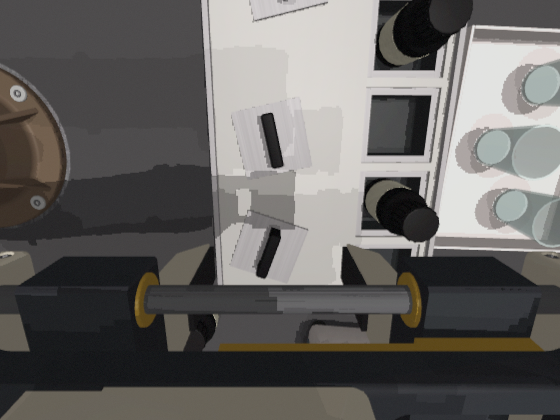

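Both bottles stand in their wells. In this view lid A's handle is at (268,255), world (0.436,-0.102), yaw -0.30. Lid B's handle is at (272,140), world (0.437,0.034), yaw +0.25. Lid C is at the top edge. I grip lid A first.

carry_out --pt "0 -3 -4 -0.1 5" --pt "-0.5 -6 -8 -0.2 5" --pt "-0.7 -8.5 -12 -0.34 5" --pt "-0.7 -8.5 -16 -0.34 5" --pt "-0.7 -8.5 -18 -0.34 5" --pt "-0.7 -8.5 -20 -0.34 5" --pt "-0.7 -8.5 -20.8 -0.34 5" --pt "-0.7 -8.5 -21.2 -0.34 5" --pt "-0.7 -8.5 -21.2 -0.34 5" --pt "-0.7 -8.5 -21.2 -0.34 0.5" --pt "-0.7 -8.5 -21.2 -0.34 0.5" --pt "-0.7 -8.5 -21.2 -0.34 0.5" --pt "-0.7 -8.5 -21.2 -0.34 0.5" --pt "-0.7 -8.5 -21.2 -0.34 0.5" --pt "-0.7 -8.5 -21.2 -0.34 0.5" --squeeze 15

```text
clock: 23.8
position: [0.4359, -0.1022, 0.1803]
ee_rot: [2.524, 1.861, 0.018]
force: [-0.7, 0.2, 2.4]
width: 0.155
```

carry_out --pt "0 0 0 0.1 0.5" --pt "0.5 -0.5 0 0.2 0.5" --pt "1 -1.2 0 0.3 0.5" --pt "1.5 -2 0 0.34 0.5" --pt "3 -2.8 0 0.34 0.5" --pt "5 -3.2 0 0.34 0.5" --pt "7 -3.4 0 0.34 0.5" --pt "9 -3.4 0 0.34 0.5" --pt "11 -3.4 0 0.34 0.5" --pt "13 -3.4 0 0.34 0.5" --pt "14.5 -3.4 0 0.34 0.5" --pt "15.3 -3.4 0 0.34 0.5" --pt "15.6 -3.4 0 0.34 0.5" --pt "15.6 -3.4 -0.1 0.34 0.5" --pt "15.6 -3.4 -0.1 0.34 0.5"

```text
clock: 25.3
position: [0.5912, -0.1363, 0.1789]
ee_rot: [2.175, 2.263, 0.018]
force: [-0.6, 0.6, -2.2]
width: 0.152
```

```bash
python3 -c "
from lids import *
im,P=lids('w7')
s=arm.observe(); print(s['force'],s['width'])
im=look('scene')[0]; cv2.imwrite('pics/c7.png',cv2.resize(im[220:300,210:330],(720,480))[:,:,::-1])"
```

```text
[ 0.5912 -0.1363  0.179 ] [2.175 2.263 0.018]
[274. 111.] c [ 0.5882 -0.0528] size [0.026 0.052] top 0.15 yaw of handle from +y 1.425
[277. 255.] c [ 0.5911 -0.1273] size [0.027 0.007] top 0.15 yaw of handle from +y -1.535
[277. 324.] c [ 0.5925 -0.159 ] size [0.014 0.014] top 0.138 yaw of handle from +y 0.033
bottle [ 0.57  -0.059  0.17 ] [ 0.61  -0.031  0.189]
bottle [ 0.552 -0.142  0.17 ] [ 0.627 -0.098  0.2  ]
bottle [ 0.525 -0.114  0.189] [ 0.55  -0.106  0.198]
bottle [ 0.63  -0.111  0.191] [ 0.645 -0.102  0.198]
[ 0.45135571  0.01876286 -2.47392615] 0.1520058682890674
```

View pics/c7.png

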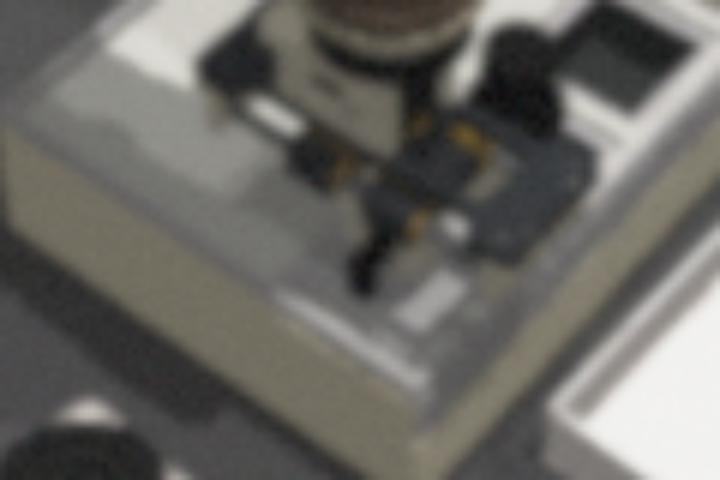

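The lid's weight now hangs on the gripper (-2.2 N), so it is over the pocket. I lower it 6 mm.

carry_out --pt "0 0 -0.2 0 0.5" --pt "0 0 -0.4 0 0.5" --pt "0 0 -0.6 0 0.5" --pt "0 0 -0.6 0 0.5"

```text
clock: 25.8
position: [0.5912, -0.1365, 0.1746]
ee_rot: [2.174, 2.262, 0.018]
force: [-5.0, 0.4, 14.9]
width: 0.151
```

Seated: it dropped 5.7 mm and then met a firm stop. I release and check.

carry_out --pt "0 0 0 0 2" --pt "0 0 0 0 4.5" --pt "0 0 0 0 4.5" --pt "0 0 0 0 4.5" --pt "0 0 1 0 4.5" --pt "0 0 5 0 5" --pt "0 0 9 0 5" --pt "-2 -2 13 0 5" --pt "-4 -5 17 0 5" --pt "-6 -8 19 0 5" --pt "-8 -8 20 0 5" --pt "-8 -8 20 0 5"

```text
clock: 27.0
position: [0.5096, -0.2181, 0.3775]
ee_rot: [2.176, 2.256, 0.019]
force: [-0.6, 0.6, -0.2]
width: 0.547
```

```bash
python3 -c "
from lids import *
im,P=lids('w8')"
```

```text
[ 0.5106 -0.2169  0.3762] [2.174 2.259 0.019]
[356.  26.] c [ 0.5877 -0.0536] size [0.025 0.053] top 0.15 yaw of handle from +y 1.401
[355. 115.] c [ 0.5911 -0.1361] size [0.014 0.059] top 0.135 yaw of handle from +y 0.038
bottle [ 0.571 -0.06   0.17 ] [ 0.606 -0.044  0.189]
```

View pics/w8.png

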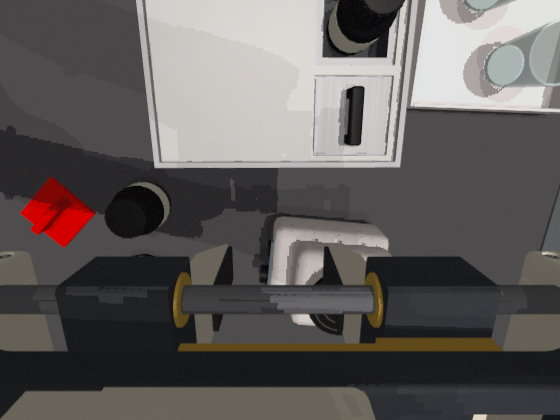

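Lid A is flush in well0's pocket: handle at (355,115), top 5 mm lower, yaw 0.038. I move back to look at lids B and C.

carry_out --pt "-2 4 0 0 5" --pt "-4 8 0 0 5" --pt "-6 12 0 0 5" --pt "-6 16 0 0 5" --pt "-6 20 0 0 5" --pt "-6 24 0 0 5" --pt "-6 24 0 0 5" --pt "-6 24 0 0 5"

```text
clock: 27.85
position: [0.4507, 0.0246, 0.3759]
ee_rot: [2.17, 2.264, 0.019]
force: [-0.4, -0.9, -0.3]
width: 0.543
```

```bash
python3 -c "
from lids import *
im,P=lids('w9')"
```

```text
[0.4508 0.0233 0.3758] [2.173 2.261 0.018]
[276.  18.] c [0.4451 0.1931] size [0.014 0.032] top 0.14 yaw of handle from +y 0.259
[401.  74.] c [0.5773 0.1498] size [0.041 0.053] top 0.15 yaw of handle from +y 0.374
[262. 181.] c [0.4367 0.0347] size [0.014 0.06 ] top 0.14 yaw of handle from +y 0.254
[387. 239.] c [ 0.5868 -0.0256] size [0.053 0.025] top 0.15 yaw of handle from +y -1.405
bottle [0.563 0.133 0.17 ] [0.603 0.172 0.189]
bottle [ 0.573 -0.03   0.17 ] [ 0.603 -0.02   0.187]
```

carry_out --pt "-0.7 0.6 -4 0.1 5" --pt "-1.4 1.1 -8 0.21 5" --pt "-1.4 1.1 -12 0.21 5" --pt "-1.4 1.1 -15 0.21 5" --pt "-1.4 1.1 -17.5 0.21 5" --pt "-1.4 1.1 -19 0.21 5" --pt "-1.4 1.1 -19.6 0.21 5" --pt "-1.4 1.1 -19.6 0.21 5" --pt "-1.4 1.1 -19.6 0.21 0.5" --pt "-1.4 1.1 -19.6 0.21 0.5" --pt "-1.4 1.1 -19.6 0.21 0.5" --pt "-1.4 1.1 -19.6 0.21 0.5" --pt "-1.4 1.1 -19.6 0.21 0.5" --pt "-1.4 1.1 -19.6 0.21 0.5"

```text
clock: 29.3
position: [0.4368, 0.0343, 0.1801]
ee_rot: [1.925, 2.477, 0.019]
force: [-0.9, -0.0, 3.3]
width: 0.147
```

carry_out --pt "0 0 0 -0.1 0.5" --pt "0.5 0.4 0 -0.2 0.5" --pt "1.2 1 0 -0.21 0.5" --pt "2.5 1.6 0 -0.21 0.5" --pt "4.5 2 0 -0.21 0.5" --pt "6.5 2.3 0 -0.21 0.5" --pt "8.5 2.3 0 -0.21 0.5" --pt "10.5 2.3 0 -0.21 0.5" --pt "12.5 2.3 0 -0.21 0.5" --pt "14 2.3 0 -0.21 0.5" --pt "14.6 2.3 0 -0.21 0.5" --pt "14.8 2.3 0 -0.21 0.5" --pt "14.8 2.3 -0.1 -0.21 0.5" --pt "14.8 2.3 -0.1 -0.21 0.5"

```text
clock: 30.7
position: [0.5841, 0.0572, 0.1787]
ee_rot: [2.173, 2.261, 0.017]
force: [0.1, 0.1, -0.7]
width: 0.154
```

carry_out --pt "0 0 -0.2 0 0.5" --pt "0 0 -0.4 0 0.5" --pt "0 0 -0.5 0 0.5" --pt "0 0 -0.5 0 0.5"

```text
clock: 31.1
position: [0.5837, 0.0572, 0.175]
ee_rot: [2.173, 2.261, 0.017]
force: [-6.7, -1.3, 12.1]
width: 0.15
```

carry_out --pt "0 0 0 0 2" --pt "0 0 0 0 4.5" --pt "0 0 0 0 4.5" --pt "0 0 0 0 4.5" --pt "0 0 1 0 4.5" --pt "0 0 5 0 5" --pt "0 0 9 0 5" --pt "-2 -1 13 0 5" --pt "-5 -2 17 0 5" --pt "-8 -2 20 0 5" --pt "-10 -2 21 0 5" --pt "-10 -2 21 0 5" --pt "-10 -2 21 0 5"

```text
clock: 32.4
position: [0.4838, 0.0371, 0.3856]
ee_rot: [2.172, 2.26, 0.018]
force: [0.3, -0.2, -0.8]
width: 0.545
```

```bash
python3 -c "
from lids import *
im,P=lids('w10')"
```

```text
[0.484  0.037  0.3849] [2.173 2.261 0.017]
[239.  25.] c [0.4434 0.1995] size [0.014 0.045] top 0.14 yaw of handle from +y 0.259
[363.  87.] c [0.5765 0.1497] size [0.039 0.053] top 0.15 yaw of handle from +y 0.346
[364. 173.] c [0.5838 0.0576] size [0.014 0.06 ] top 0.135 yaw of handle from +y 0.038
[360. 241.] c [ 0.5912 -0.0214] size [0.017 0.048] top 0.15 yaw of handle from +y 1.43
bottle [0.563 0.133 0.17 ] [0.603 0.172 0.189]
```

View pics/w10.png

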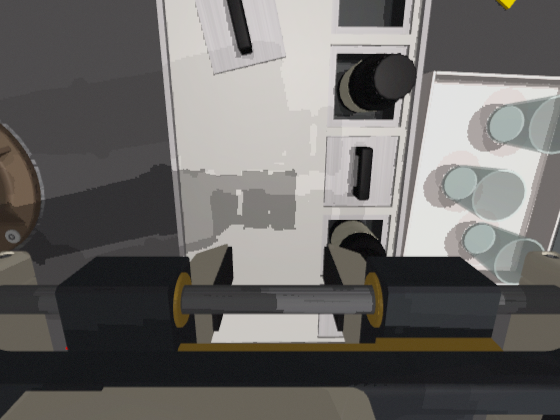

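Lid B is flush: handle at (364,173), top 0.135, yaw 0.038. Lid C is cut off at the top, so I move closer to it.

carry_out --pt "-2 4 0 0 5" --pt "-4 8 0 0 5" --pt "-4 11 0 0 5" --pt "-4 11 0 0 5" --pt "-4 11 0 0 5"

```text
clock: 32.95
position: [0.4445, 0.1473, 0.384]
ee_rot: [2.172, 2.263, 0.015]
force: [-0.1, -1.4, -0.8]
width: 0.547
```

```bash
python3 -c "
from lids import *
im,P=lids('w11'); z=P[...,2]
k=(z>.05)&(z<.096)&(P[...,0]>.5)&(P[...,0]<.66)&(P[...,1]>.19)&(P[...,1]<.31)
print(P[k].min(0),P[k].max(0))
k=(z>.117)&(z<.14)&(abs(P[...,1]-.33)<.04)&(abs(P[...,0]-.5)<.05); q=P[k]; print('button',k.sum(),q.mean(0),q.min(0),q.max(0))"
```

```text
[0.4446 0.1464 0.384 ] [2.174 2.261 0.015]
[275. 134.] c [0.4415 0.2067] size [0.014 0.06 ] top 0.141 yaw of handle from +y 0.261
[389. 184.] c [0.5771 0.1554] size [0.053 0.04 ] top 0.15 yaw of handle from +y -0.456
[388. 249.] c [0.5826 0.0792] size [0.013 0.018] top 0.135 yaw of handle from +y 0.05
bottle [0.563 0.133 0.17 ] [0.603 0.172 0.189]
[0.54572128 0.21126279 0.05604632] [0.61597171 0.28375755 0.09596532]
button 814 [0.49156408 0.32878024 0.12651908] [0.47012078 0.31937042 0.11712164] [0.51455705 0.33903966 0.13649915]
```

carry_out --pt "-0.2 3 -4 0.1 5" --pt "-0.3 6 -8 0.22 5" --pt "-0.3 6 -12 0.22 5" --pt "-0.3 6 -15 0.22 5" --pt "-0.3 6 -18 0.22 5" --pt "-0.3 6 -19.6 0.22 5" --pt "-0.3 6 -20.4 0.22 5" --pt "-0.3 6 -20.4 0.22 5" --pt "-0.3 6 -20.4 0.22 0.5" --pt "-0.3 6 -20.4 0.22 0.5" --pt "-0.3 6 -20.4 0.22 0.5" --pt "-0.3 6 -20.4 0.22 0.5" --pt "-0.3 6 -20.4 0.22 0.5" --pt "-0.3 6 -20.4 0.22 0.5"

```text
clock: 34.4
position: [0.4417, 0.2065, 0.1803]
ee_rot: [1.913, 2.486, 0.016]
force: [-1.3, -0.6, 4.3]
width: 0.148
```

carry_out --pt "0 0 0 -0.1 0.5" --pt "0.5 0.5 0 -0.2 0.5" --pt "1.2 1.3 0 -0.22 0.5" --pt "2.5 2.4 0 -0.22 0.5" --pt "4.5 3.5 0 -0.22 0.5" --pt "6.5 4.2 0 -0.22 0.5" --pt "8.5 4.2 0 -0.22 0.5" --pt "10.5 4.2 0 -0.22 0.5" --pt "12 4.2 0 -0.22 0.5" --pt "13 4.2 0 -0.22 0.5" --pt "13.5 4.2 0 -0.22 0.5" --pt "13.6 4.2 0 -0.22 0.5" --pt "13.6 4.2 -0.1 -0.22 0.5" --pt "13.6 4.2 -0.1 -0.22 0.5"

```text
clock: 35.8
position: [0.5771, 0.2484, 0.179]
ee_rot: [2.173, 2.261, 0.014]
force: [-0.5, 0.2, -1.5]
width: 0.15
```

carry_out --pt "0 0 -0.2 0 0.5" --pt "0 0 -0.4 0 0.5" --pt "0 0 -0.5 0 0.5" --pt "0 0 -0.5 0 0.5"

```text
clock: 36.2
position: [0.5768, 0.2485, 0.1753]
ee_rot: [2.172, 2.261, 0.014]
force: [-5.7, -3.2, 11.3]
width: 0.153
```

carry_out --pt "0 0 0 0 2" --pt "0 0 0 0 4.5" --pt "0 0 0 0 4.5" --pt "0 0 0 0 4.5" --pt "0 0 1 0 4.5" --pt "0 0 5 0 5" --pt "0 0 9 0 5" --pt "-2 -2 13 0 5" --pt "-5 -5 17 0 5" --pt "-8 -8 21 0 5" --pt "-9 -10 23 0 5" --pt "-9 -10 25 0 0" --pt "-9 -10 25 0 0" --pt "-9 -10 25 0 0"

```text
clock: 37.6
position: [0.4867, 0.1487, 0.4258]
ee_rot: [2.172, 2.261, 0.016]
force: [-0.2, -0.5, 0.4]
width: 0.333
```

```bash
python3 -c "
from lids import *
im,P=lids('w12'); z=P[...,2]
k=(z>.117)&(z<.145)&(abs(P[...,1]-.33)<.05)&(abs(P[...,0]-.5)<.06); 
n,l,st,ce=cv2.connectedComponentsWithStats(k.astype(np.uint8))
for a in range(1,n):
  if st[a,4]>60:
    q=P[l==a]; print(st[a],ce[a],q.mean(0),q.min(0),q.max(0)); t=q[q[:,2]>q[:,2].max()-.006]; print(cv2.minEnclosingCircle(t[:,:2].astype(np.float32)),np.median(t[:,2]))
s=look('scene')[0]; cv2.imwrite('pics/c12.png',np.hstack([im[0:280,150:510],cv2.resize(s[130:300,200:400],(330,280))])[:,:,::-1])"
```

```text
[0.4866 0.1487 0.4249] [2.172 2.262 0.014]
[354. 100.] c [0.5769 0.2484] size [0.014 0.059] top 0.135 yaw of handle from +y 0.04
[345. 176.] c [0.5777 0.1562] size [0.052 0.04 ] top 0.15 yaw of handle from +y -0.604
[345. 242.] c [0.5831 0.0693] size [0.014 0.037] top 0.136 yaw of handle from +y 0.06
bottle [0.564 0.133 0.17 ] [0.603 0.172 0.189]
[ 266    0   42   33 1144] [286.26048951  14.19143357] [0.49224379 0.33491824 0.12873681] [0.46960217 0.31943173 0.11710983] [0.51507924 0.35109307 0.13718083]
((0.4922148883342743, 0.3412122130393982), 0.014808414503932) 0.1344592899515518
```

View pics/c12.png

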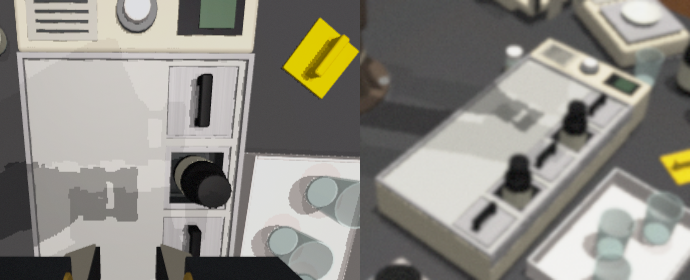

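All three lids are flush (handle tops 0.135) and both bottles stand. The start button is at wrist pixel (286,14), world (0.492,0.342), top z≈0.134. I go above it with the fingers shut.

carry_out --pt "0.2 4 0 0 0" --pt "0.4 8 -3 0 0" --pt "0.5 12 -7 0 0" --pt "0.5 16 -11 0 0" --pt "0.5 19.2 -15 0 0" --pt "0.5 19.2 -18 0 0" --pt "0.5 19.2 -20.5 0 0" --pt "0.5 19.2 -21.5 0 0" --pt "0.5 19.2 -21.5 0 0"

```text
clock: 38.6
position: [0.4908, 0.3402, 0.2074]
ee_rot: [2.172, 2.264, 0.006]
force: [-0.2, 0.5, 0.3]
width: 0.004
```

carry_out --pt "0 0 -0.3 0 0" --pt "0 0 -0.6 0 0" --pt "0 0 -0.8 0 0" --pt "0 0 -1 0 0" --pt "0 0 -1 0 0"

```text
clock: 39.1
position: [0.4913, 0.3403, 0.198]
ee_rot: [2.172, 2.263, 0.008]
force: [0.2, -0.1, 4.1]
width: 0.006
```

carry_out --pt "0 0 -0.2 0 0" --pt "0 0 -0.4 0 0" --pt "0 0 -0.6 0 0" --pt "0 0 -0.7 0 0" --pt "0 0 -0.7 0 0" --pt "0 0 -0.7 0 0"

```text
clock: 39.7
position: [0.4913, 0.3404, 0.1943]
ee_rot: [2.171, 2.262, 0.011]
force: [-9.3, -9.9, 33.7]
width: 0.007
```

The button is at its stop: 34 N, about 6 mm of travel. I retract.

carry_out --pt "0 0 1 0 0" --pt "0 0 5 0 0" --pt "0 0 9 0 0" --pt "0 0 13 0 0" --pt "0 -4 17 0 0" --pt "-2 -8 21 0 0" --pt "-4 -12 22 0 0" --pt "-6 -17 22 0 0" --pt "-8 -22 22 0 0" --pt "-8 -26 22 0 0" --pt "-8 -30 22 0 0" --pt "-8 -34 22 0 0" --pt "-8 -38 22 0 0" --pt "-6 -42 22 0 0" --pt "-4 -46 22 0 0" --pt "-2 -50 22 0 0" --pt "0 -54 22 0 0" --pt "0 -54 22 0 0" --pt "0 -54 22 0 0"

```text
clock: 41.6
position: [0.4914, -0.2003, 0.4133]
ee_rot: [2.174, 2.261, 0.01]
force: [0.4, 1.4, 0.1]
width: 0.004
```

```bash
python3 -c "
from lids import *
im,P=lids('w13')
im,d,C=look('scene','s13'); Q=cloud(d,C); Q0=np.load('scene0.npz')['P']; 
k=lambda A,x,y:A[(abs(A[...,0]-x)<.03)&(abs(A[...,1]-y)<.03)&(A[...,2]>.155)&(A[...,2]<.2)]
for x,y in((.595,-.045),(.588,.148)): print(k(Q,x,y).mean(0),k(Q,x,y).max(0))
for n,u,v in(('button',339,171),('jar0',150,270),('jar1',183,250),('pad',223,303)): print(n,Q0[v,u].round(3),Q[v,u].round(3))
t=look('side')[0]; cv2.imwrite('pics/c13.png',np.hstack([cv2.resize(im[130:330,120:400],(420,300)),cv2.resize(t[130:400,130:400],(300,300))])[:,:,::-1])"
```

```text
[ 0.4912 -0.1991  0.4137] [2.172 2.263 0.011]
[363.  48.] c [ 0.5845 -0.0449] size [0.039 0.053] top 0.15 yaw of handle from +y 0.714
[363. 132.] c [ 0.5913 -0.1365] size [0.015 0.058] top 0.135 yaw of handle from +y 0.036
bottle [ 0.57 -0.06  0.17] [ 0.61  -0.02   0.189]
[ 0.59515411 -0.04888023  0.1794458 ] [ 0.61257217 -0.02614678  0.18958648]
[0.58824541 0.14200308 0.17852503] [0.60696777 0.16734911 0.19099515]
button [0.502 0.328 0.127] [0.502 0.328 0.127]
jar0 [ 0.309 -0.386  0.075] [ 0.312 -0.387  0.078]
jar1 [ 0.327 -0.274  0.08 ] [ 0.325 -0.272  0.078]
pad [ 0.598 -0.351  0.153] [ 0.597 -0.35   0.151]
```

View pics/c13.png

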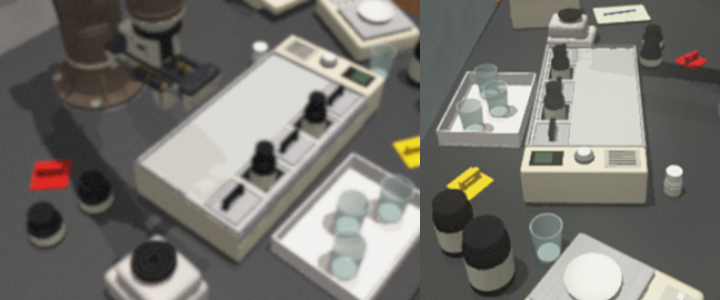

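Both views show the bottles in well1 and well3, the lids in wells 0, 2 and 4, the pad and button back up, and the bystanders in place. I hand in.

```bash
python3 -c "
from cell import arm
print(arm.sign_off())"
```

```text
the job is handed in; nothing more can be done
None
```

The job is done and handed in at about 42 s of the 208 s allowed; the sign-off gave no verdict.

- **Bottles:** Each was pressed on the mixer pad to its stop and held for about 1.4 s. The force was 27 N for the first and 22 N for the second, with the pad about 8 mm down both times. They now stand in well1 and well3, with tops at 0.189 m against 0.187 m expected.
- **Lids:** All three were slid by their handles into wells 0, 2 and 4. Each dropped about 5 mm, to a handle-top reading of 0.135 m. Their yaw is 0.036–0.040 rad, in line with the bath's.
- **Start button:** It was pressed to its stop, about 6 mm at 34 N.

In the last pictures the pad and button were back at their starting heights, and the arm was clear of everything. The two jars measured within about 3 mm of where they began; the beaker and vial I checked only by eye. No check failed. The one disagreement was that the scene camera read 5–7 mm off the wrist camera in the horizontal, so I used the wrist readings for the grasps and placings.

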